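# Register a plate on the light viewer and hold its cover at the viewing angle

### The arm

A 6-joint arm with a two-finger parallel gripper is mounted at the origin on the work surface. World frame = base frame: x ahead of the robot, y to its left, z up, the work surface at z = 0. Lengths are in m, angles in degrees, forces in N, time in s.
With the tool pointing down it reaches from about 0.275 to 0.975 m from the base axis. Payload 8.4 kg.
Tool frame: the origin (TCP) lies at the very end of the fingers, on their centre line; the grasp point (between the pads) lies 19 mm behind it (grasp_offset is the distance from the TCP to the grasp point, in m); z points along the fingers, x is the direction in which the jaws open and shut, and the axes are right-handed (so a half turn about z gives the same grasp; the last joint's range is limited). The gripper opens to 92 mm and grips with 3 to 60 N. Pads are 20 mm wide; open, the fingers measure 128 mm over their backs; the gripper's body (75 mm by 189 mm) begins 69 mm behind the grasp point.
Start: joints at [-72.674, 20.225, 93.587, -0, 66.188, -0.138], TCP at [0.188, -0.596, 0.215] pointing down, gripper open.
Joint ranges: [-150.9, 150.9], [-52.94, 120.26], [3.33, 152.33], [-74.26, 254.26], [0, 154.13], [-172.89, 172.89]. Speed limits (degrees/s): [127.2, 127.2, 159.86, 180, 180, 180].

### API

Orientations are given as a 3x3 rotation matrix whose columns are the frame's x, y, z axes.
In Python, from workcell import sense, snapshot, camera_info, hand_in, grasp_offset gives the robot as it stands.
- The arm moves only by the tool apply_moves, never from a script. Its argument "motion" is a list that holds one entry, the list of rows, each a list of 7 numbers: the turn, a rotation vector about the tool's x, y, z each as a share of pi/4 rad, from -1 to 1, then the shift along the tool's x, y, z each as a share of 150 mm, from -1 to 1, then the closure, from 0 (fully open) to 1 (shut). In form: [[[wx, wy, wz, x, y, z, jaw], ...]]. A call has 1 to 20 rows; each row is the pose to reach, as a shift and turn from the pose commanded when the call began, along the tool's axes at that moment; what a row does not reach only later rows make up. A row lasts 1/10 s, in which the tool goes at most 50 mm and 8.59 degrees, less where a joint would pass 70% of its speed; a pose out of reach is approached as far as the arm can. A call with a number of a shift or a turn outside -1 to 1 is refused whole. A call with a gripper value outside its range is refused whole. The fingers move at their own pace and stop on an object; the grip force is fixed at half the most. Time passes only in rows, so rows that repeat a pose let the fingers close. It gives the time, the measured TCP pose, the force and the opening at its end, in the units of the state.
- sense(): the state, without advancing time (a new reading comes with each control period).
- snapshot(name): name is "scene" or "top"; returns the picture (420x560x3 uint8, red, green, blue); there is no depth.
- camera_info(name): a dict with "K" (3x3 intrinsics, pixels), "dist" ([k1, k2, p1, p2, k3] as OpenCV has them; the pictures are not rectified), "world_to_cam" (4x4, takes a point from world to camera coordinates). Camera axes: x right, y down, z forward; pixel columns grow to the right and rows downward; lengths in m; the calibration is good to about 2 mm. A picture is of the moment at which its call begins. camera_info takes no time and is no camera call.
- hand_in(): hands the job in, once; it reports no verdict.
The state is a dict: "time": time; "qpos": joint angles; "qd": joint speeds; "joint_torque": joint torques, N m; "tcp_pos": TCP position; "tool_rot": TCP orientation; "force": force on the tool from outside, world axes, zero at the start; "moment": the same for the moment, N m; "width": finger opening in m.
Only numpy, scipy, OpenCV 4.12 (cv2) and the standard library are available. Lean on these libraries where they do the work, as an engineer would, in place of code of your own. Each camera call takes 0.05 s, during which the arm holds its last target. There are 200 camera calls.

### The job

On the light viewer, slide the 96-well plate that lies on its glass fully home into the corner formed by the two low metal stops, so that it lies flat and flush against both. Then swing the open amber cover down on its hinge until the white pointer on its edge is in line with the index clip on the quadrant, and finish while still holding it there: the hinge is free, so the program ends with the gripper carrying the cover for the person who will look through it. Never let the cover drop shut, do not shift the clip, and leave the other things on the bench where they are.

Things in the scene. Friction and masses are not known exactly. Their poses are not given: they have to be found in the camera images.
- viewer: Light viewer, fixed: white box 250 (x) x 260 (y) x 70 mm. Origin: centre of its underside, on the bench; x points from its front (robot side) to its hinge side, y left; may stand turned about z. Its top is flat and flush all over at z = 70 mm; left and front sides are open. Plate fully home: plate origin at 27, -31, 70 mm in this frame, yaw equal to the viewer's.
- stop_corner (a point): Inner corner of the two aluminium stop strips (8 mm high), at glass level; viewer frame 70, -95, 70 mm, axes as the viewer's. The back stop runs from here 128 mm along +y, its face looking to -x; the right-hand side stop runs 90 mm along -x, its face looking to +y.
- plate: The 96-well plate to register: rigid white plastic, 85.5 mm along its x, 127.8 mm along its y, 14.4 mm high (a 5 mm skirt of full size, above it the sides stand back 2 mm), 60 to 130 g, slides freely. Starts on the viewer's glass, 18 to 40 mm short of home in x and y and turned up to 0.13 rad. Origin: centre of its underside.
- cover (a joint): Angle of the amber cover, rad: 0 closed (level), growing as its front edge rises; 1.83 fully open, leaning back past upright on its limit, where it starts and rests by itself. Below about 1.5 it falls shut if let go: no spring, hardly any friction. It weighs 0.29 to 0.45 kg; holding it by the bar takes 0.6 to 2.5 N. Panel 165 mm long from the hinge, 230 mm wide, with 20 mm side rims underneath.
- cover_hinge (a point): Middle of the cover's hinge axis, fixed; viewer frame 105, 0, 95 mm. The hinge axis lies along this point's y; axes as the viewer's.
- cover_bar (a point): Centre of the cover's handle: round bar, 12 mm diameter, 92 mm long, parallel to the hinge, on two stems 55 mm to either side; a finger gap of 29 mm lies between bar and cover edge. With the cover at angle a it is, in the viewer's frame, at x = 105 - 200 cos(a), y = 0, z = 95 + 200 sin(a) mm. The round bar can turn between the fingers as the cover swings.
- cover_pointer (a point): The white pointer tab (14 x 9 x 4 mm) on the cover's right-hand edge, 100 mm from the hinge axis, beside the quadrant. Its x axis lies in the cover's panel and points to the hinge.
- index (a joint): Where the index clip stands on the quadrant, as an angle in rad of the same kind as the cover's: the pointer is in line with the clip when cover equals index. Different at each start (0.65 to 1.10); friction holds it.
- index_clip (a point): Index clip: black slider (20 x 11 x 14 mm, white centre line, brass screw) on the aluminium quadrant, an upright arc of 116 mm mean radius about the hinge axis on the viewer's right-hand (-y) flank, 126 mm from its middle, with lines each 5 degrees. Its x axis points to the hinge.
- spare_plate: A second, grey-white plate of the same size lying on the bench right of the viewer; not to be touched. Origin: centre of its underside.
- pipette: A pipette lying on the bench left of the viewer, 230 mm long, 30 mm thick, plunger to its -x. Origin on the bench below its middle.
- vial: A small amber vial with a white cap, 21 mm across, 36 mm high, standing on the front left corner of the viewer's top. Origin: centre of its underside.
- tip_box: A box of pipette tips with a clear lid, 127 x 85 x 76 mm, on the bench behind the viewer. Origin: centre of its underside.
- tube_rack: A low white rack with small tubes, 210 x 90 x 38 mm, on the bench left of the pipette. Origin: centre of its underside.
- reagent: A small round jar with a white cap, 48 mm across, 62 mm high, on the bench at the right. Origin: centre of its underside.
- seal_roller: A hand roller for plate seals, about 170 mm long, lying on the bench at the right; roller to its +x. Origin under the roller.
Mind the look-alikes: they are no part of the job. Of the things that look like the reagent, take the one that is farthest from the robot's base at the start.

How it is judged:
By the outcome, as a careful person would: the job done as asked, in the order asked, and still so for the second after the job is handed in, while the arm keeps its last pose, push and grip.
It also fails if it takes over 51 s, if anything falls off the work surface, if the arm or the gripper's body presses on something with over 40 N, if the wrist force passes 120 N, or if a joint passes its speed limit or range.

## Working session

There is one attempt and no reset: what is moved stays moved. The work goes in short steps, Python scripts to look and compute and a tool call to move; the robot and the scene stay as the last step left them, time stands still between calls to the robot, and variables do not carry over. Pictures are saved under pics/ and viewed, about 8 in all and at most 12, crops included, and the job is handed in when it is done.

Besides the shell and the picture viewer there is one more tool, called after ">>>" as a command line: name --argument value ..., lists and objects as JSON in quotes. apply_moves: Moves the arm, as the interface text tells. Shift numbers are shares of 150 mm and turn numbers shares of pi/4 rad, none past 1 either way. Its arguments: {"type":"object","properties":{"motion":{"type":"array","items":{"type":"array","items":{"type":"array","items":{"type":"number"}}}}},"required":["motion"]}

```bash
mkdir -p pics; ls; cat > h.py <<'E'
import numpy as np, cv2
from workcell import sense, snapshot, camera_info, hand_in, grasp_offset
def cam(n):
    c=camera_info(n); return np.array(c["K"],float),np.array(c["dist"],float),np.array(c["world_to_cam"],float)
def ray(n,px):
    K,d,T=cam(n); u=cv2.undistortPoints(np.array(px,float).reshape(-1,1,2),K,d).reshape(-1,2)
    R=T[:3,:3]; o=-R.T@T[:3,3]; return o,np.c_[u,np.ones(len(u))]@R
def onz(n,px,z):
    o,D=ray(n,px); return o+D*((z-o[2])/D[:,2])[:,None]
def proj(n,P):
    K,d,T=cam(n); return cv2.projectPoints(np.array(P,float).reshape(-1,1,3),cv2.Rodrigues(T[:3,:3])[0],T[:3,3],K,d)[0].reshape(-1,2)
def save(n,f):
    im=snapshot(n); cv2.imwrite(f,im[:,:,::-1]); return im
E
python3 - <<'E'
from h import *
for n in("scene","top"):
    save(n,f"pics/{n}0.png"); o,_=ray(n,[[280,210]]); print(n,o,onz(n,[[280,210],[0,0],[559,0],[0,419],[559,419]],0.07).round(3).tolist())
print(grasp_offset,sense()["time"],sense()["tool_rot"],sense()["force"])
E
```

```text
pics
scene [1.17994973 0.58323569 1.0681474 ] [[0.547, -0.012, 0.07], [0.447, -2.187, 0.07], [-1.531, 0.094, 0.07], [1.4, -0.059, 0.07], [0.587, 0.837, 0.07]]
top [3.91700621e-01 7.27102584e-04 9.40697030e-01] [[0.542, -0.001, 0.07], [1.053, 0.673, 0.07], [1.068, -0.685, 0.07], [0.118, 0.556, 0.07], [0.113, -0.569, 0.07]]
0.0187 0.1 [[ 3.00098029e-01 -9.53908299e-01 -3.60158711e-04]
 [-9.53907604e-01 -3.00098245e-01  1.15147526e-03]
 [-1.20648481e-03 -1.99732345e-06 -9.99999272e-01]] [-0.46397848  0.33578514 -0.44944526]
```

View pics/scene0.png

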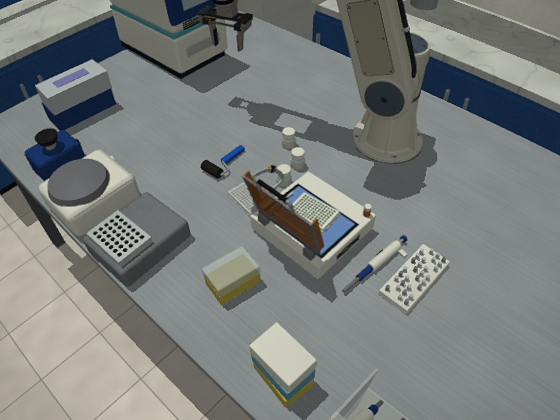

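View pics/top0.png

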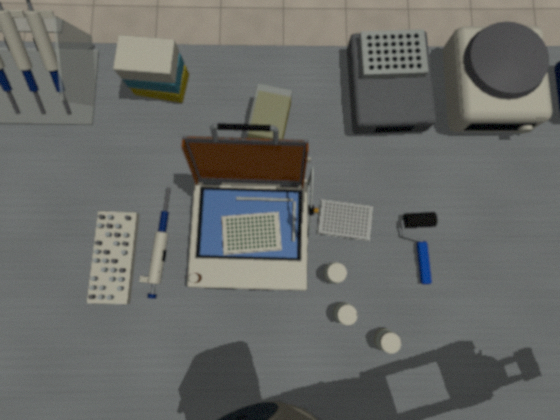

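Top view: the plate to register is on the blue glass at (252,233). Its look-alike, the grey spare plate, is on the bench at (346,220). The cover bar is at (245,127), and the clip is near (314,210) with a brass dot. Next I'll check the choice in a close crop.

```bash
python3 - <<'E'
from h import *
a=cv2.imread("pics/top0.png")[115:300,175:335]
cv2.imwrite("pics/c1.png",cv2.resize(a[60:,:],None,fx=5,fy=4.8*5/4.8,interpolation=cv2.INTER_CUBIC)[:600])
b=cv2.imread("pics/scene0.png")[155:280,220:380]
cv2.imwrite("pics/c2.png",cv2.resize(b,None,fx=4.8,fy=4.8,interpolation=cv2.INTER_CUBIC))
E
```

```text
(no output)
```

View pics/c1.png

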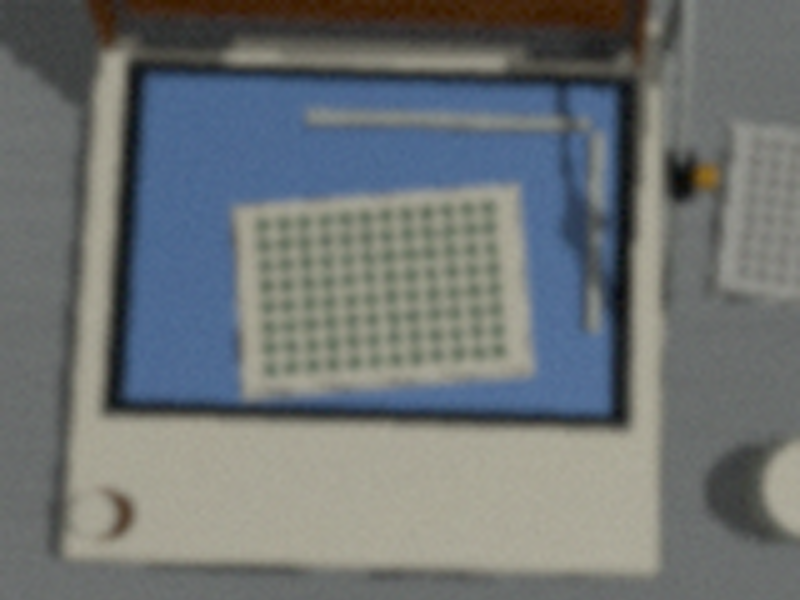

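View pics/c2.png

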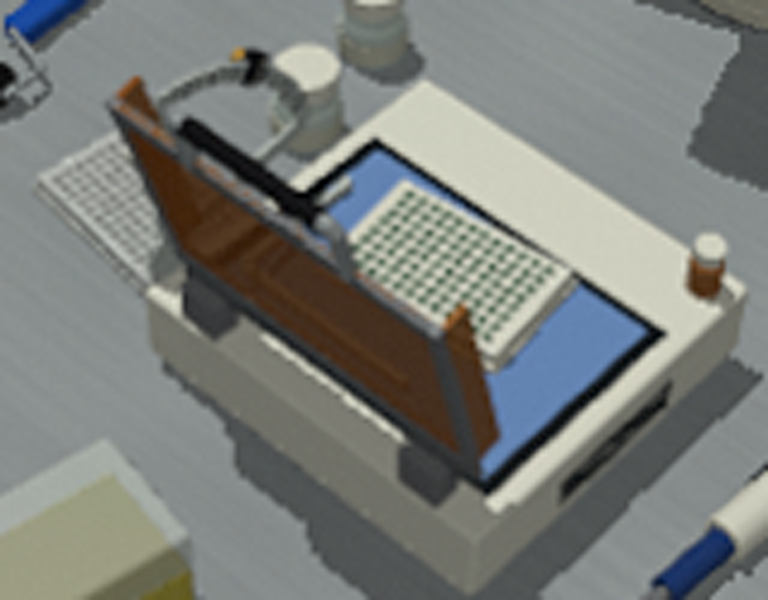

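Crops: the plate's corners are at about (235,208), (520,186), (535,375) and (245,397) in the top crop. The stops run along the back, crop y≈120, and the right, crop x≈595. The clip is at crop (683,178), which is top pixel (311.6,210.6), and at scene pixel (273,168.5). The plate wanted is the one on the glass, since the spare lies on the bench to the right.

```bash
cat > m.py <<'E'
from h import *
def c2p(p): return (np.array(p,float)+.5)/5-.5+175
def plate(im):
    hsv=cv2.cvtColor(im,cv2.COLOR_RGB2HSV)
    blue=cv2.inRange(hsv,(100,80,60),(125,255,255)); 
    b=np.zeros_like(blue); b[175:270,190:310]=blue[175:270,190:310]
    return b
def platerect(im):
    # sub-pixel: upscale saturation channel, threshold
    s=cv2.cvtColor(im,cv2.COLOR_RGB2HSV)[:,:,1]; 
    s=cv2.resize(s[170:270,185:315],None,fx=8,fy=8,interpolation=cv2.INTER_CUBIC)
    v=(im.max(2).astype(float)); 
    r=cv2.resize(im[170:270,185:315,0].astype(np.float32),None,fx=8,fy=8,interpolation=cv2.INTER_CUBIC)
    m=(r>130).astype(np.uint8)*255
    m=cv2.morphologyEx(m,cv2.MORPH_CLOSE,np.ones((33,33))); m=cv2.morphologyEx(m,cv2.MORPH_OPEN,np.ones((101,101)))
    return m,(185,170)
E
python3 - <<'E'
from m import *
im=cv2.imread("pics/top0.png")[:,:,::-1].copy()
print("blue, plate, stop px:",im[240,205],im[222,225],im[198,255],im[215,294])
f=onz("top",c2p([[65,556],[659,570]]),.07); print("front edge",f.round(4).tolist(),np.linalg.norm(f[1]-f[0]))
g=onz("top",c2p([[107,410],[628,425],[633,80],[132,62]]),.07); print("glass",g.round(4).tolist())
st=onz("top",c2p([[305,127],[588,133],[588,330]]),.078); print("stops",st.round(4).tolist(), np.linalg.norm(st[1]-st[0]),np.linalg.norm(st[2]-st[1]))
pc=onz("top",c2p([[235,208],[520,186],[535,375],[245,397]]),.076); print("plate",pc.round(4).tolist(),[np.linalg.norm(pc[i]-pc[i-1]) for i in range(4)],pc.mean(0))
for nm,v in(("front",f[0]-f[1]),("glassF",g[0]-g[1]),("glassB",g[3]-g[2]),("stopB",st[0]-st[1])): print(nm,np.degrees(np.arctan2(-v[0],v[1])))
for nm,v in(("glassR",g[2]-g[1]),("glassL",g[3]-g[0]),("stopR",st[1]-st[2])): print(nm,np.degrees(np.arctan2(v[1],v[0])))
for v in(pc[0]-pc[1],pc[3]-pc[2]): print("plate yaw",np.degrees(np.arctan2(-v[0],v[1])))
o1,d1=ray("top",c2p([[683,178]])); o2,d2=ray("scene",[[273.1,168.5]])
A=np.c_[d1[0],-d2[0]]; t=np.linalg.lstsq(A,o2-o1,rcond=None)[0]; print("clip",o1+t[0]*d1[0],o2+t[1]*d2[0])
E
```

```text
blue, plate, stop px: [ 77 107 145] [155 154 142] [125 130 130] [121 125 126]
front edge [[0.3756, 0.198, 0.07], [0.3695, -0.0587, 0.07]] 0.2567575123315864
glass [[0.4381, 0.1826, 0.07], [0.4318, -0.0457, 0.07], [0.587, -0.049, 0.07], [0.5945, 0.1777, 0.07]]
stops [[0.5632, 0.0981, 0.078], [0.5609, -0.0282, 0.078], [0.4727, -0.028, 0.078]] 0.12638295282799278 0.08814508726819809
plate [[0.5268, 0.1285, 0.076], [0.5371, 0.0021, 0.076], [0.4531, -0.0047, 0.076], [0.4434, 0.1217, 0.076]] [np.float64(0.08366146942971772), np.float64(0.12682695016989967), np.float64(0.08422120674399991), np.float64(0.1268219400750616)] [0.49012426 0.06189858 0.076     ]
front -1.3618093037111942
glassF -1.6008377508462321
glassB -1.8869003913567293
stopB -1.0488660799447809
glassR -1.2173880698975013
glassL -1.782168620561906
stopR -0.16933266063789412
plate yaw 4.637541713657095
plate yaw 4.384660673525768
clip [ 0.52216425 -0.06169782  0.18466503] [ 0.5208107  -0.05977049  0.18427232]
```

```bash
cat >> h.py <<'E'
from scipy.spatial.transform import Rotation as Ro
PSI=np.radians(-1.5); V0=np.array([.495,.067,0]); RV=Ro.from_euler('z',PSI).as_matrix()
def v2w(p): return V0+RV@np.array(p,float)
def to(pos,R=None):
    s=sense(); R0=np.array(s["tool_rot"]); p=np.array(s["tcp_pos"])
    d=R0.T@(np.array(pos)-p)/.15; w=np.zeros(3) if R is None else Ro.from_matrix(R0.T@R).as_rotvec()/(np.pi/4)
    return np.r_[w,d].round(3).tolist()
XP=RV@np.array([[0,-1,0],[-1,0,0],[0,0,-1]]).T   # jaw along viewer -y, tool y = -x
XB=RV@np.array([[1,0,0],[0,-1,0],[0,0,-1]]).T
def st():
    s=sense(); print(round(s["time"],2),np.round(s["tcp_pos"],4),np.round(s["force"],1),round(s["width"],4))
E
python3 - <<'E'
from h import *
print(to([.41,.062,.16],XP), v2w([27,-31,70] and [.027,-.031,.07]))
E
```

```text
[0.0, 0.002, 0.421, -3.737, -2.731, 0.364] [0.52117926 0.03530385 0.07      ]
```

>>> apply_moves --motion '[[[0, 0, 0, -1, -0.73, 0, 0], [0, 0, 0, -1, -0.73, 0, 0], [0, 0, 0, -1, -0.73, 0, 0], [0, 0, 0, -1, -0.73, 0, 0]]]'

```text
time: 0.5
tcp_pos: [0.247, -0.4172, 0.2141]
tool_rot: [[0.3, -0.954, -0.0], [-0.954, -0.3, 0.002], [-0.002, -0.0, -1.0]]
force: [0.6, -0.5, 0.2]
width: 0.0919
```

>>> apply_moves --motion '[[[0, 0, 0, -1, -0.73, 0, 0], [0, 0, 0, -1, -0.73, 0, 0], [0, 0, 0, -1, -0.73, 0, 0], [0, 0, 0, -1, -0.73, 0, 0]]]'

```text
time: 0.9
tcp_pos: [0.3063, -0.2417, 0.2144]
tool_rot: [[0.3, -0.954, -0.0], [-0.954, -0.3, 0.001], [-0.001, 0.0, -1.0]]
force: [0.8, -0.0, -0.8]
width: 0.0919
```

>>> apply_moves --motion '[[[0, 0, 0, -1, -0.73, 0, 0], [0, 0, 0, -1, -0.73, 0, 0], [0, 0, 0, -1, -0.73, 0, 0], [0, 0, 0, -1, -0.73, 0, 0], [0, 0, 0, -1, -0.73, 0, 0]]]'

```text
time: 1.4
tcp_pos: [0.3666, -0.065, 0.2146]
tool_rot: [[0.305, -0.952, 0.0], [-0.952, -0.305, 0.001], [-0.001, -0.001, -1.0]]
force: [-0.4, -1.0, 0.5]
width: 0.0917
```

```bash
python3 -c "
from h import *
st();print(to([.41,.062,.12],XP))"
```

```text
1.4 [ 0.3666 -0.065   0.2146] [-0.4 -1.   0.5] 0.0917
[-0.001, 0.001, 0.427, -0.718, -0.533, 0.631]
```

>>> apply_moves --motion '[[[0, 0, 0.427, -0.718, -0.533, 0.631, 0.3], [0, 0, 0.427, -0.718, -0.533, 0.631, 0.3], [0, 0, 0.427, -0.718, -0.533, 0.631, 0.3], [0, 0, 0.427, -0.718, -0.533, 0.631, 0.3], [0, 0, 0.427, -0.718, -0.533, 0.631, 0.3], [0, 0, 0.427, -0.718, -0.533, 0.631, 0.3]]]'

```text
time: 2.0
tcp_pos: [0.4093, 0.0578, 0.1197]
tool_rot: [[-0.029, -1.0, -0.002], [-1.0, 0.029, -0.001], [0.001, 0.002, -1.0]]
force: [-0.7, -0.8, -0.5]
width: 0.0645
```

```bash
python3 -c "
from h import *
st();print(to([.41,.062,.0735],XP))"
```

```text
2.0 [0.4093 0.0578 0.1197] [-0.7 -0.8 -0.5] 0.0645
[0.002, -0.001, -0.004, -0.029, -0.004, 0.308]
```

>>> apply_moves --motion '[[[0, 0, 0, 0, 0, 0.15, 0.3], [0, 0, 0, 0, 0, 0.25, 0.3], [0, 0, 0, 0, 0, 0.31, 0.3], [0, 0, 0, 0, 0, 0.31, 0.3], [0, 0, 0, 0, 0, 0.31, 0.3]]]'

```text
time: 2.5
tcp_pos: [0.4102, 0.0578, 0.0741]
tool_rot: [[-0.031, -1.0, 0.001], [-1.0, 0.031, 0.0], [-0.0, -0.001, -1.0]]
force: [0.7, -0.8, 1.4]
width: 0.0645
```

```bash
python3 -c "
from h import *
st();save('top','pics/t1.png')"
```

```text
2.5 [0.4102 0.0578 0.0741] [ 0.7 -0.8  1.4] 0.0645
```

>>> apply_moves --motion '[[[0, 0, 0, 0, -0.06, 0, 0.3], [0, 0, 0, 0, -0.1, 0, 0.3], [0, 0, 0, 0, -0.13, 0, 0.3], [0, 0, 0, 0, -0.16, 0, 0.3], [0, 0, 0, 0, -0.19, 0, 0.3], [0, 0, 0, 0, -0.22, 0, 0.3], [0, 0, 0, 0, -0.25, 0, 0.3], [0, 0, 0, 0, -0.28, 0, 0.3], [0, 0, 0, 0, -0.31, 0, 0.3], [0, 0, 0, 0, -0.33, 0, 0.3], [0, 0, 0, 0, -0.34, 0, 0.3], [0, 0, 0, 0, -0.34, 0, 0.3]]]'

```text
time: 3.75
tcp_pos: [0.4611, 0.0568, 0.0734]
tool_rot: [[-0.031, -1.0, 0.0], [-1.0, 0.031, 0.0], [-0.0, -0.0, -1.0]]
force: [-0.7, 0.3, 0.4]
width: 0.0646
```

```bash
python3 -c "
from h import *
st();a=save('top','pics/t2.png')
a=a[165:295,180:330,::-1];cv2.imwrite('pics/c3.png',cv2.resize(a,None,fx=4.5,fy=4.5,interpolation=2))"
```

```text
3.75 [0.4611 0.0568 0.0734] [-0.7  0.3  0.4] 0.0646
```

View pics/c3.png

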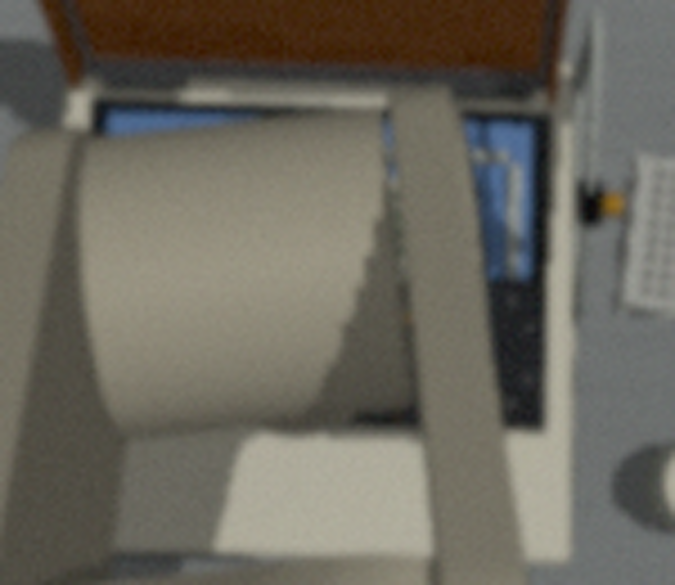

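The arm hides the plate, so I'll go by force from here. Expected contact with the back stop is at TCP x≈0.469.

>>> apply_moves --motion '[[[0, 0, 0, 0, -0.01, 0, 0.3], [0, 0, 0, 0, -0.02, 0, 0.3], [0, 0, 0, 0, -0.03, 0, 0.3], [0, 0, 0, 0, -0.04, 0, 0.3], [0, 0, 0, 0, -0.05, 0, 0.3], [0, 0, 0, 0, -0.05, 0, 0.3]]]'

```text
time: 4.4
tcp_pos: [0.4687, 0.0566, 0.0735]
tool_rot: [[-0.031, -1.0, 0.0], [-1.0, 0.031, 0.0], [-0.0, -0.0, -1.0]]
force: [-0.5, -1.0, -0.7]
width: 0.0641
```

>>> apply_moves --motion '[[[0, 0, 0, 0, -0.01, 0, 0.3], [0, 0, 0, 0, -0.015, 0, 0.3], [0, 0, 0, 0, -0.015, 0, 0.3]]]'

```text
time: 4.7
tcp_pos: [0.4704, 0.0565, 0.0734]
tool_rot: [[-0.031, -1.0, -0.0], [-1.0, 0.031, -0.0], [0.0, 0.0, -1.0]]
force: [-1.3, 0.4, 1.8]
width: 0.0642
```

>>> apply_moves --motion '[[[0, 0, 0, 0, -0.01, 0, 0.3], [0, 0, 0, 0, -0.015, 0, 0.3], [0, 0, 0, 0, -0.015, 0, 0.3]]]'

```text
time: 5.0
tcp_pos: [0.4708, 0.0564, 0.0731]
tool_rot: [[-0.031, -1.0, -0.004], [-1.0, 0.031, -0.0], [0.0, 0.004, -1.0]]
force: [-6.8, 0.4, 6.3]
width: 0.0643
```

>>> apply_moves --motion '[[[0, 0, 0, 0, -0.01, 0, 0.3], [0, 0, 0, 0, -0.015, 0, 0.3], [0, 0, 0, 0, -0.015, 0, 0.3]]]'

```text
time: 5.3
tcp_pos: [0.4711, 0.0563, 0.0729]
tool_rot: [[-0.031, -0.999, -0.008], [-1.0, 0.031, -0.0], [0.0, 0.008, -1.0]]
force: [-11.4, 1.6, 11.0]
width: 0.0642
```

Back stop contact is at TCP x=0.471 with 11 N, as expected. Now I'll lift off and go to the plate's left side.

>>> apply_moves --motion '[[[0, 0, 0, 0, 0.1, 0, 0.3], [0, 0, 0, 0, 0.15, 0, 0.3], [0, 0, 0, 0, 0.15, -0.3, 0.6], [0, 0, 0, 0, 0.15, -0.3, 1], [0, 0, 0, -0.72, -0.3, -0.3, 1], [0, 0, 0, -0.72, -0.3, -0.3, 1], [0, 0, 0, -0.72, -0.3, -0.3, 1], [0, 0, 0, -0.72, -0.3, -0.3, 1], [0, 0, 0, -0.72, -0.3, -0.3, 1], [0, 0, 0, -0.72, -0.3, -0.3, 1]]]'

```text
time: 6.3
tcp_pos: [0.5225, 0.1621, 0.118]
tool_rot: [[-0.031, -1.0, -0.001], [-1.0, 0.031, -0.0], [0.0, 0.001, -1.0]]
force: [1.1, -0.1, -1.0]
width: 0.0027
```

```bash
python3 -c "
from h import *
st();print(to(v2w([.024,.098,.0735]),XP))
a=save('top','pics/t3.png')
a=a[165:295,180:330,::-1];cv2.imwrite('pics/c4.png',cv2.resize(a,None,fx=4.5,fy=4.5,interpolation=2))"
```

```text
6.3 [0.5225 0.1621 0.118 ] [ 1.1 -0.1 -1. ] 0.0027
[0.001, -0.001, -0.006, -0.015, 0.007, 0.297]
```

View pics/c4.png

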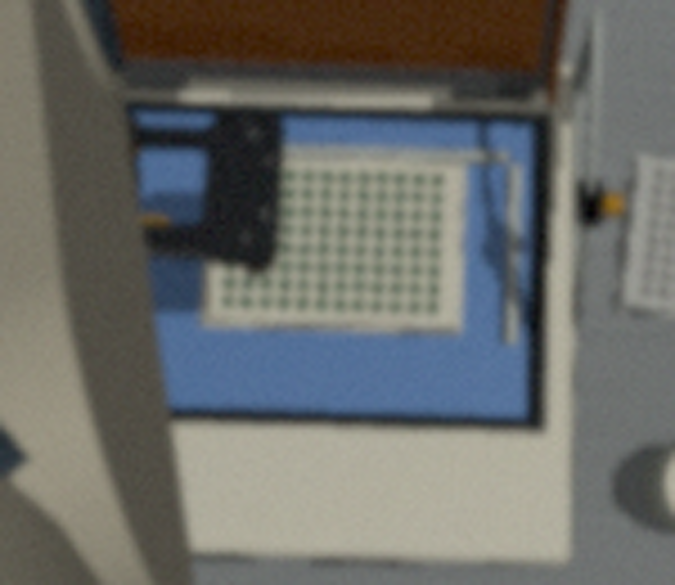

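The plate is now flush along the back stop. Its right edge (crop x≈465) is about 20 mm short of the side stop (x≈507). Next I'll descend on the left and push toward -y.

>>> apply_moves --motion '[[[0, 0, 0, 0, 0, 0.15, 1], [0, 0, 0, 0, 0, 0.25, 1], [0, 0, 0, 0, 0, 0.298, 1], [0, 0, 0, 0, 0, 0.298, 1], [0, 0, 0, 0.06, 0, 0.298, 1], [0, 0, 0, 0.1, 0, 0.298, 1], [0, 0, 0, 0.13, 0, 0.298, 1], [0, 0, 0, 0.16, 0, 0.298, 1], [0, 0, 0, 0.19, 0, 0.298, 1], [0, 0, 0, 0.22, 0, 0.298, 1], [0, 0, 0, 0.24, 0, 0.298, 1], [0, 0, 0, 0.26, 0, 0.298, 1], [0, 0, 0, 0.28, 0, 0.298, 1], [0, 0, 0, 0.28, 0, 0.298, 1]]]'

```text
time: 7.75
tcp_pos: [0.5221, 0.1208, 0.0738]
tool_rot: [[-0.031, -1.0, 0.0], [-1.0, 0.031, -0.0], [0.0, -0.0, -1.0]]
force: [-0.1, -0.0, 0.4]
width: 0.0007
```

>>> apply_moves --motion '[[[0, 0, 0, 0.01, 0, 0, 1], [0, 0, 0, 0.02, 0, 0, 1], [0, 0, 0, 0.025, 0, 0, 1], [0, 0, 0, 0.025, 0, 0, 1]]]'

```text
time: 8.15
tcp_pos: [0.522, 0.1171, 0.0738]
tool_rot: [[-0.031, -1.0, 0.0], [-1.0, 0.031, -0.0], [0.0, -0.0, -1.0]]
force: [0.1, 0.2, 1.2]
width: 0.0006
```

>>> apply_moves --motion '[[[0, 0, 0, 0.01, 0, 0, 1], [0, 0, 0, 0.02, 0, 0, 1], [0, 0, 0, 0.02, 0, 0, 1]]]'

```text
time: 8.45
tcp_pos: [0.5218, 0.114, 0.0737]
tool_rot: [[-0.031, -1.0, -0.0], [-1.0, 0.031, -0.0], [0.0, 0.0, -1.0]]
force: [0.3, 0.7, 1.2]
width: 0.0006
```

>>> apply_moves --motion '[[[0, 0, 0, 0.01, 0, 0, 1], [0, 0, 0, 0.015, 0, 0, 1], [0, 0, 0, 0.015, 0, 0, 1]]]'

```text
time: 8.75
tcp_pos: [0.5217, 0.1118, 0.0737]
tool_rot: [[-0.031, -1.0, -0.0], [-1.0, 0.031, -0.0], [0.0, 0.0, -1.0]]
force: [0.4, 1.4, 1.5]
width: 0.0006
```

```bash
python3 -c "
from h import *
st();a=save('top','pics/t4.png')
a=a[165:295,180:330,::-1];cv2.imwrite('pics/c5.png',cv2.resize(a,None,fx=4.5,fy=4.5,interpolation=2))"
```

```text
8.75 [0.5217 0.1118 0.0737] [0.4 1.4 1.5] 0.0006
```

View pics/c5.png

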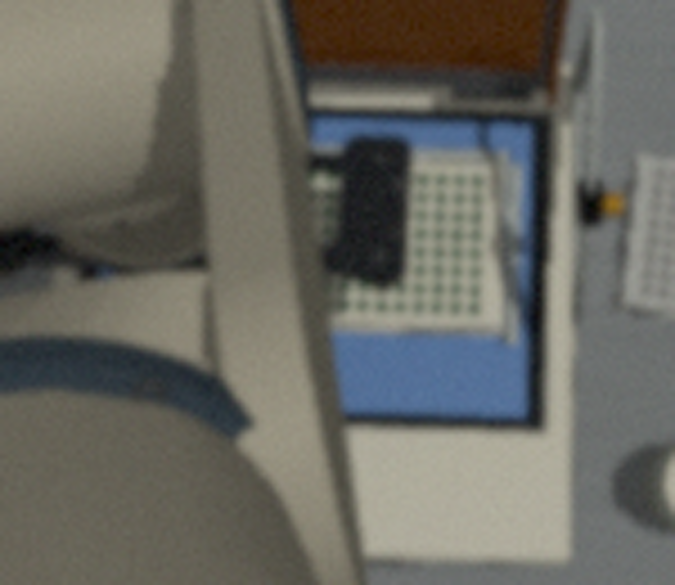

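The plate's right edge is almost at the side stop. I'll push on until the force rises.

>>> apply_moves --motion '[[[0, 0, 0, 0.01, 0, 0, 1], [0, 0, 0, 0.015, 0, 0, 1], [0, 0, 0, 0.015, 0, 0, 1]]]'

```text
time: 9.1
tcp_pos: [0.5219, 0.1104, 0.0738]
tool_rot: [[-0.031, -1.0, 0.0], [-1.0, 0.031, 0.001], [-0.001, -0.0, -1.0]]
force: [-0.1, 6.6, 0.0]
width: 0.0004
```

>>> apply_moves --motion '[[[0, 0, 0, 0.01, 0, 0, 1], [0, 0, 0, 0.015, 0, 0, 1], [0, 0, 0, 0.015, 0, 0, 1]]]'

```text
time: 9.4
tcp_pos: [0.5219, 0.1101, 0.0739]
tool_rot: [[-0.032, -0.999, 0.001], [-0.999, 0.032, 0.004], [-0.004, -0.001, -1.0]]
force: [-1.7, 18.3, 0.2]
width: 0.0005
```

Side stop contact is made with 18 N. I'll repeat the two-finger +x push to seat the plate firmly on both stops.

>>> apply_moves --motion '[[[0, 0, 0, -0.1, 0, 0, 1], [0, 0, 0, -0.13, 0, 0, 1], [0, 0, 0, -0.13, 0, -0.3, 1], [0, 0, 0, -0.13, 0, -0.3, 1], [0, 0, 0, 0.49, 0.55, -0.3, 0.3], [0, 0, 0, 0.49, 0.55, -0.3, 0.3], [0, 0, 0, 0.49, 0.55, -0.3, 0.3], [0, 0, 0, 0.49, 0.55, -0.3, 0.3], [0, 0, 0, 0.49, 0.55, -0.3, 0.3], [0, 0, 0, 0.49, 0.55, -0.3, 0.3]]]'

```text
time: 10.4
tcp_pos: [0.4381, 0.037, 0.1189]
tool_rot: [[-0.03, -1.0, 0.001], [-1.0, 0.03, 0.0], [-0.0, -0.001, -1.0]]
force: [0.1, 0.2, 0.3]
width: 0.0461
```

```bash
python3 -c "
from h import *
st();print(to(v2w([-.053,-.031,.0735]),XP),sense()['tool_rot'])"
```

```text
10.4 [0.4381 0.037  0.1189] [0.1 0.2 0.3] 0.0461
[-0.001, 0.0, -0.005, -0.003, -0.021, 0.302] [[-3.03310057e-02 -9.99539327e-01  1.07854433e-03]
 [-9.99539903e-01  3.03311047e-02  7.55627425e-05]
 [-1.08241374e-04 -1.07575620e-03 -9.99999416e-01]]
```

>>> apply_moves --motion '[[[0, 0, 0, 0, 0, 0.15, 0.3], [0, 0, 0, 0, 0, 0.25, 0.3], [0, 0, 0, 0, 0, 0.302, 0.3], [0, 0, 0, 0, 0, 0.302, 0.3], [0, 0, 0, 0, -0.08, 0.302, 0.3], [0, 0, 0, 0, -0.14, 0.302, 0.3], [0, 0, 0, 0, -0.18, 0.302, 0.3], [0, 0, 0, 0, -0.2, 0.302, 0.3], [0, 0, 0, 0, -0.21, 0.302, 0.3], [0, 0, 0, 0, -0.22, 0.302, 0.3], [0, 0, 0, 0, -0.23, 0.302, 0.3], [0, 0, 0, 0, -0.23, 0.302, 0.3]]]'

```text
time: 11.6
tcp_pos: [0.4701, 0.0354, 0.0732]
tool_rot: [[-0.031, -1.0, -0.003], [-1.0, 0.031, -0.0], [0.0, 0.003, -1.0]]
force: [-4.3, -0.2, 3.6]
width: 0.0648
```

>>> apply_moves --motion '[[[0, 0, 0, 0, -0.01, 0, 0.3], [0, 0, 0, 0, -0.015, 0, 0.3], [0, 0, 0, 0, -0.015, 0, 0.3]]]'

```text
time: 11.9
tcp_pos: [0.4704, 0.0354, 0.0729]
tool_rot: [[-0.031, -1.0, -0.006], [-1.0, 0.031, -0.0], [0.0, 0.006, -1.0]]
force: [-11.5, 1.4, 8.9]
width: 0.0641
```

The plate is seated in x again. I'll retreat and rise, then take a clear look.

>>> apply_moves --motion '[[[0, 0, 0, 0, 0.12, 0, 0.3], [0, 0, 0, 0, 0.2, 0, 0.3], [0, 0, 0, 0, 0.3, -0.5, 0], [0, 0, 0, 0, 0.5, -1, 0], [0, 0, 0, 0, 0.7, -1, 0], [0, 0, 0, 0, 0.7, -1, 0], [0, 0, 0, 0, 0.7, -1, 0], [0, 0, 0, 0, 0.7, -1, 0]]]'

```text
time: 12.7
tcp_pos: [0.3693, 0.0387, 0.2235]
tool_rot: [[-0.03, -1.0, 0.002], [-1.0, 0.03, 0.0], [-0.0, -0.002, -1.0]]
force: [-0.4, -0.3, 0.5]
width: 0.0916
```

```bash
python3 -c "
from h import *
st();a=save('top','pics/t5.png');b=save('scene','pics/s5.png')
a=a[165:295,180:330,::-1];b=b[165:255,260:360,::-1]
cv2.imwrite('pics/c6.png',np.vstack([cv2.resize(a,(400,347),interpolation=2),cv2.resize(b,(400,250)[0:2],interpolation=2)]))"
```

```text
12.7 [0.3693 0.0387 0.2235] [-0.4 -0.3  0.5] 0.0916
```

View pics/c6.png

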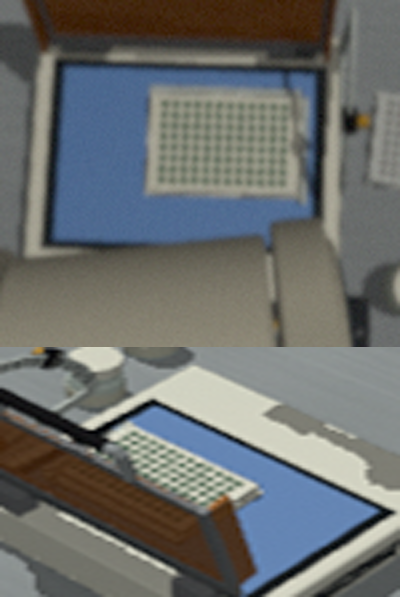

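Plate touches both stops with no blue gap visible: right edge at crop x≈300, back edge at y≈88. As a numeric check I'll scan across both contacts, and compare the predicted bar position with the images.

```bash
python3 - <<'E'
from h import *
im=cv2.imread("pics/t5.png")[:,:,::-1].astype(int)
print("right scan B-R:",[ [int(im[y,x,2]-im[y,x,0]) for x in range(282,302)] for y in (205,215,225,232)])
print("back scan B-R:",[ [int(im[y,x,2]-im[y,x,0]) for y in range(190,206)] for x in (245,260,275)])
a=1.83
B=[v2w([.105-.2*np.cos(a),y,.095+.2*np.sin(a)]) for y in(-.046,0,.046)]
print("bar",np.round(B,4).tolist(),proj("top",B).round(1).tolist(),proj("scene",B).round(1).tolist())
for n in("top","scene"):
    g=cv2.imread(f"pics/{n}0.png"); m=(g.max(2)<45).astype(np.uint8)
    c,l,s,ce=cv2.connectedComponentsWithStats(m); p=proj(n,B)[1]
    print(n,[(s[i].tolist(),ce[i].round(1).tolist()) for i in range(1,c) if np.hypot(*(ce[i]-p))<40 and s[i,4]>15])
C=[v2w([.105-.116*np.cos(t),-.126,.095+.116*np.sin(t)]) for t in(.8,.87,.94)]
print("clip proj",proj("top",C).round(1).tolist(),proj("scene",C).round(1).tolist())
E
```

```text
right scan B-R: [[-8, -12, -14, -11, -10, -10, -12, -13, -12, -13, -14, -5, 5, 17, 43, 51, 37, 9, 5, -8], [-10, -12, -17, -15, -12, -12, -15, -17, -14, -11, -8, -4, 4, 23, 40, 44, 28, 14, 4, -6], [-9, -13, -15, -9, -10, -14, -16, -19, -17, -14, -10, -1, 13, 36, 52, 46, 25, 13, 0, -11], [-9, -11, -13, -9, -11, -14, -16, -16, -16, -13, -9, -1, 5, 20, 33, 25, 16, 10, -5, -12]]
back scan B-R: [[29, 48, 66, 64, 69, 60, 44, 18, 2, -5, -12, -16, -15, -10, -12, -13], [23, 49, 60, 66, 64, 64, 54, 28, 8, -6, -11, -15, -14, -16, -15, -16], [8, 33, 52, 61, 67, 67, 61, 42, 17, 0, -4, -11, -17, -14, -11, -12]]
bar [[0.65, 0.0169, 0.2883], [0.6512, 0.0629, 0.2883], [0.6524, 0.1089, 0.2883]] [[270.2, 127.9], [243.8, 127.0], [217.4, 126.2]] [[258.5, 180.0], [272.4, 189.7], [286.8, 199.8]]
top [([218, 124, 52, 7, 252], [243.3, 126.9])]
scene [([271, 166, 4, 6, 18], [272.5, 168.4]), ([257, 180, 43, 22, 171], [274.8, 190.1])]
clip proj [[309.9, 213.9], [310.2, 210.4], [310.4, 206.8]] [[274.4, 169.2], [272.8, 168.9], [271.2, 168.7]]
```

>>> apply_moves --motion '[[[0, 0, -0.2, 0, 0, -0.35, 0], [0, 0, -0.4, 0, -0.1, -0.65, 0], [0, 0, -0.6, 0, -0.3, -0.85, 0], [0, 0, -0.8, 0, -0.5, -0.85, 0], [0, 0, -1, 0, -0.6, -0.85, 0], [0, 0, -1, 0, -0.6, -0.85, 0], [0, 0, -1, 0, -0.6, -0.85, 0]]]'

```text
time: 13.5
tcp_pos: [0.4593, 0.0358, 0.349]
tool_rot: [[0.685, -0.728, -0.003], [-0.728, -0.685, -0.0], [-0.002, 0.003, -1.0]]
force: [-0.1, -0.7, -0.5]
width: 0.0921
```

```bash
python3 -c "
from h import *
st();print(to([.58,.063,.35],XB),to([.651,.063,.35],XB))"
```

```text
13.5 [0.4593 0.0358 0.349 ] [-0.1 -0.7 -0.5] 0.0921
[0.002, 0.004, -1.006, 0.419, -0.71, -0.009] [0.002, 0.004, -1.006, 0.743, -1.055, -0.011]
```

>>> apply_moves --motion '[[[0, 0, -0.2, 0.15, -0.2, 0, 0], [0, 0, -0.4, 0.3, -0.4, 0, 0], [0, 0, -0.6, 0.4, -0.6, 0, 0], [0, 0, -0.8, 0.5, -0.75, 0, 0], [0, 0, -1, 0.6, -0.9, 0, 0], [0, 0, -1, 0.7, -1, 0, 0], [0, 0, -1, 0.7, -1, 0, 0]]]'

```text
time: 14.2
tcp_pos: [0.6416, 0.0622, 0.3486]
tool_rot: [[1.0, -0.031, -0.002], [-0.031, -1.0, -0.0], [-0.002, 0.0, -1.0]]
force: [-0.2, -0.2, 0.1]
width: 0.0918
```

```bash
python3 -c "
from h import *
st();print(to([.651,.063,.269],XB));print(sense()['qpos'])"
```

```text
14.2 [0.6416 0.0622 0.3486] [-0.2 -0.2  0.1] 0.0918
[0.0, 0.003, -0.007, 0.063, -0.007, 0.53]
[ 5.40864363e+00  1.68625777e+01  8.14920289e+01 -6.54591584e-03
  8.17623866e+01  7.20625847e+00]
```

>>> apply_moves --motion '[[[0, 0, 0, 0.06, 0, 0.15, 0], [0, 0, 0, 0.06, 0, 0.3, 0], [0, 0, 0, 0.06, 0, 0.42, 0], [0, 0, 0, 0.06, 0, 0.5, 0], [0, 0, 0, 0.06, 0, 0.53, 0], [0, 0, 0, 0.06, 0, 0.53, 0.4], [0, 0, 0, 0.06, 0, 0.53, 0.6], [0, 0, 0, 0.06, 0, 0.53, 0.7]]]'

```text
time: 15.0
tcp_pos: [0.6493, 0.0619, 0.2725]
tool_rot: [[1.0, -0.031, 0.002], [-0.031, -1.0, 0.0], [0.002, -0.0, -1.0]]
force: [0.7, 0.0, -0.2]
width: 0.0696
```

```bash
python3 -c "
from h import *
st();a=save('scene','pics/s6.png');t=save('top','pics/t6.png')
a=a[120:250,210:350,::-1];t=t[60:260,170:330,::-1]
cv2.imwrite('pics/c7.png',np.hstack([cv2.resize(a,(420,390),interpolation=2),cv2.resize(t,(312,390),interpolation=2)]))"
```

```text
15.0 [0.6493 0.0619 0.2725] [ 0.7  0.  -0.2] 0.0696
```

View pics/c7.png

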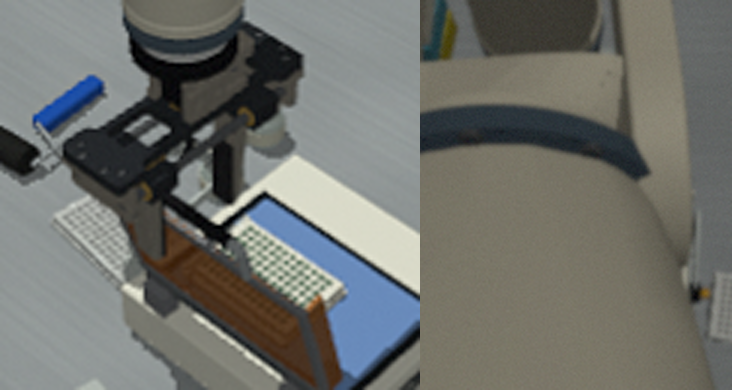

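The fingers straddle the bar, with the rear finger in front of the camera at (150,215) and the front one at (228,170). Closing.

>>> apply_moves --motion '[[[0, 0, 0, 0, 0, 0, 0.8], [0, 0, 0, 0, 0, 0, 0.85], [0, 0, 0, 0, 0, 0, 0.9], [0, 0, 0, 0, 0, 0, 0.95], [0, 0, 0, 0, 0, 0, 1], [0, 0, 0, 0, 0, 0, 1], [0, 0, 0, 0, 0, 0, 1], [0, 0, 0, 0, 0, 0, 1]]]'

```text
time: 15.9
tcp_pos: [0.649, 0.0619, 0.2715]
tool_rot: [[1.0, -0.031, 0.0], [-0.031, -1.0, -0.0], [0.0, -0.0, -1.0]]
force: [0.8, -0.7, 0.4]
width: 0.0109
```

```bash
python3 - <<'E'
from h import *
st()
s=sense();R0=np.array(s["tool_rot"]);p=np.array(s["tcp_pos"])
g=p-R0[:,2]*.0187; gv=RV.T@(g-V0); print("grasp pt viewer",gv, "angle",np.arctan2(gv[2]-.095,.105-gv[0]),"rad",np.hypot(gv[2]-.095,.105-gv[0]))
E
```

```text
15.9 [0.649  0.0619 0.2715] [ 0.8 -0.7  0.4] 0.0109
grasp pt viewer [ 0.15403815 -0.00109115  0.29019051] angle 1.8169344220345793 rad 0.2012562427060545
```

Gripped: width is 10.9 mm on the 12 mm bar, and the grasp point sits at radius 201 mm and angle 1.817. Now I'll work out the arc rows.

```bash
cat > arc.py <<'E'
from h import *
import sys
def tilt(a,A0=1.83,A1=.87): return np.radians(36)*(A0-a)/(A0-A1)
def pose(a):
    R=XB@Ro.from_euler('y',tilt(a)).as_matrix()
    b=RV@np.array([-.2*np.cos(a),0,.2*np.sin(a)]); return b+R[:,2]*.0187,R
def rows(a0,a1,n):
    p0,R0=pose(a0)
    for a in np.linspace(a0,a1,n+1)[1:]:
        p,R=pose(a); w=Ro.from_matrix(R0.T@R).as_rotvec()/(np.pi/4); d=R0.T@(p-p0)/.15
        print([0,round(w[1],3),0,round(d[0],3),0,round(d[2],3),1])
rows(*map(float,sys.argv[1:3]),int(sys.argv[3]))
E
python3 arc.py 1.83 1.63 8; echo; python3 arc.py 1.63 1.28 11; echo;  python3 arc.py 1.28 .95 11; echo; python3 arc.py .95 .87 5
```

```text
[0, np.float64(0.021), 0, np.float64(-0.03), 0, np.float64(-0.008), 1]
[0, np.float64(0.042), 0, np.float64(-0.061), 0, np.float64(-0.016), 1]
[0, np.float64(0.063), 0, np.float64(-0.091), 0, np.float64(-0.022), 1]
[0, np.float64(0.083), 0, np.float64(-0.122), 0, np.float64(-0.028), 1]
[0, np.float64(0.104), 0, np.float64(-0.153), 0, np.float64(-0.033), 1]
[0, np.float64(0.125), 0, np.float64(-0.184), 0, np.float64(-0.037), 1]
[0, np.float64(0.146), 0, np.float64(-0.215), 0, np.float64(-0.041), 1]
[0, np.float64(0.167), 0, np.float64(-0.247), 0, np.float64(-0.043), 1]

[0, np.float64(0.027), 0, np.float64(-0.039), 0, np.float64(-0.007), 1]
[0, np.float64(0.053), 0, np.float64(-0.079), 0, np.float64(-0.013), 1]
[0, np.float64(0.08), 0, np.float64(-0.118), 0, np.float64(-0.018), 1]
[0, np.float64(0.106), 0, np.float64(-0.158), 0, np.float64(-0.022), 1]
[0, np.float64(0.133), 0, np.float64(-0.198), 0, np.float64(-0.024), 1]
[0, np.float64(0.159), 0, np.float64(-0.237), 0, np.float64(-0.025), 1]
[0, np.float64(0.186), 0, np.float64(-0.277), 0, np.float64(-0.025), 1]
[0, np.float64(0.212)
[... 690 characters left out ...]

[0, np.float64(0.175), 0, np.float64(-0.262), 0, np.float64(0.009), 1]
[0, np.float64(0.2), 0, np.float64(-0.299), 0, np.float64(0.015), 1]
[0, np.float64(0.225), 0, np.float64(-0.336), 0, np.float64(0.022), 1]
[0, np.float64(0.25), 0, np.float64(-0.373), 0, np.float64(0.03), 1]
[0, np.float64(0.275), 0, np.float64(-0.409), 0, np.float64(0.039), 1]

[0, np.float64(0.013), 0, np.float64(-0.02), 0, np.float64(0.001), 1]
[0, np.float64(0.027), 0, np.float64(-0.04), 0, np.float64(0.003), 1]
[0, np.float64(0.04), 0, np.float64(-0.06), 0, np.float64(0.004), 1]
[0, np.float64(0.053), 0, np.float64(-0.08), 0, np.float64(0.006), 1]
[0, np.float64(0.067), 0, np.float64(-0.1), 0, np.float64(0.009), 1]
```

>>> apply_moves --motion '[[[0, 0.021, 0, -0.03, 0, -0.008, 1], [0, 0.042, 0, -0.061, 0, -0.016, 1], [0, 0.063, 0, -0.091, 0, -0.022, 1], [0, 0.083, 0, -0.122, 0, -0.028, 1], [0, 0.104, 0, -0.153, 0, -0.033, 1], [0, 0.125, 0, -0.184, 0, -0.037, 1], [0, 0.146, 0, -0.215, 0, -0.041, 1], [0, 0.167, 0, -0.247, 0, -0.043, 1], [0, 0.167, 0, -0.247, 0, -0.043, 1]]]'

```text
time: 16.8
tcp_pos: [0.6105, 0.063, 0.2776]
tool_rot: [[0.991, -0.03, 0.13], [-0.03, -1.0, -0.004], [0.13, 0.0, -0.991]]
force: [0.4, -0.9, -7.5]
width: 0.0112
```

```bash
cat > chk.py <<'E'
from h import *
st()
s=sense();R0=np.array(s["tool_rot"]);p=np.array(s["tcp_pos"])
g=p-R0[:,2]*.0187; gv=RV.T@(g-V0); print("grasp pt viewer",gv, "angle",np.arctan2(gv[2]-.095,.105-gv[0]),"rad",np.hypot(gv[2]-.095,.105-gv[0]))
E
python3 chk.py
```

```text
16.8 [0.6105 0.063  0.2776] [ 0.4 -0.9 -7.5] 0.0112
grasp pt viewer [ 0.1131461  -0.00097785  0.29612834] angle 1.6112762214444587 rad 0.2012932430695782
```

The swing follows well. There is 7.5 N of radial pull from about 1 mm of excess radius, so I'll ease z by about 1 mm as I go on.

>>> apply_moves --motion '[[[0, 0.027, 0, -0.039, 0, -0.003, 1], [0, 0.053, 0, -0.079, 0, -0.006, 1], [0, 0.08, 0, -0.118, 0, -0.011, 1], [0, 0.106, 0, -0.158, 0, -0.015, 1], [0, 0.133, 0, -0.198, 0, -0.017, 1], [0, 0.159, 0, -0.237, 0, -0.018, 1], [0, 0.186, 0, -0.277, 0, -0.018, 1], [0, 0.212, 0, -0.317, 0, -0.016, 1], [0, 0.239, 0, -0.357, 0, -0.013, 1], [0, 0.265, 0, -0.396, 0, -0.009, 1], [0, 0.292, 0, -0.436, 0, -0.003, 1], [0, 0.292, 0, -0.436, 0, -0.003, 1]]]'

```text
time: 18.0
tcp_pos: [0.5455, 0.065, 0.2694]
tool_rot: [[0.935, -0.03, 0.353], [-0.028, -1.0, -0.011], [0.353, 0.0, -0.936]]
force: [1.1, -4.1, -3.3]
width: 0.0108
```

```bash
python3 chk.py
```

```text
18.0 [0.5455 0.065  0.2694] [ 1.1 -4.1 -3.3] 0.0108
grasp pt viewer [ 0.04397817 -0.00067281  0.28690667] angle 1.2629298957477118 rad 0.20137486078986752
```

>>> apply_moves --motion '[[[0, 0.025, 0, -0.037, 0.002, 0, 1], [0, 0.05, 0, -0.075, 0.004, 0, 1], [0, 0.075, 0, -0.113, 0.005, 0, 1], [0, 0.1, 0, -0.15, 0.006, 0.001, 1], [0, 0.125, 0, -0.188, 0.006, 0.004, 1], [0, 0.15, 0, -0.225, 0.007, 0.007, 1], [0, 0.175, 0, -0.262, 0.007, 0.012, 1], [0, 0.2, 0, -0.299, 0.008, 0.018, 1], [0, 0.225, 0, -0.336, 0.008, 0.025, 1], [0, 0.25, 0, -0.373, 0.008, 0.033, 1], [0, 0.275, 0, -0.409, 0.008, 0.042, 1], [0, 0.275, 0, -0.409, 0.008, 0.042, 1]]]'

```text
time: 19.2
tcp_pos: [0.4905, 0.0662, 0.2415]
tool_rot: [[0.838, -0.029, 0.546], [-0.025, -1.0, -0.015], [0.546, -0.001, -0.838]]
force: [1.5, 5.7, -0.1]
width: 0.0109
```

```bash
python3 chk.py; python3 -c "
from h import *
a=save('scene','pics/s8.png');t=save('top','pics/t8.png')
a=a[140:220,230:330,::-1];t=t[150:250,270:350,::-1]
cv2.imwrite('pics/c8.png',np.hstack([cv2.resize(a,(500,400),interpolation=2),cv2.resize(t,(300,400),interpolation=2)]))"
```

```text
19.2 [0.4905 0.0662 0.2415] [ 1.5  5.7 -0.1] 0.0109
grasp pt viewer [-0.01470908 -0.00089752  0.25713337] angle 0.9348013505120024 rad 0.20153782044252566
```

View pics/c8.png

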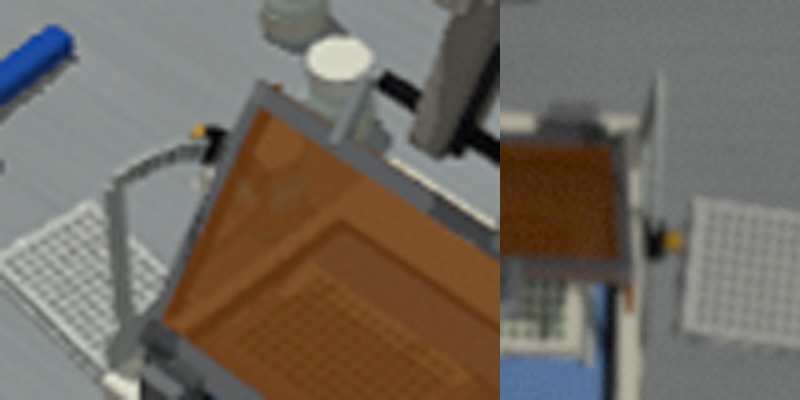

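The cover now stands at about 0.945, with the clip at scene crop (212,143) and the white pointer at about (205,178), still above alignment. Moving on to about 0.87.

>>> apply_moves --motion '[[[0, 0.013, 0, -0.02, -0.001, 0.001, 1], [0, 0.027, 0, -0.04, -0.002, 0.003, 1], [0, 0.04, 0, -0.06, -0.003, 0.004, 1], [0, 0.053, 0, -0.08, -0.004, 0.006, 1], [0, 0.06, 0, -0.09, -0.004, 0.008, 1], [0, 0.06, 0, -0.09, -0.004, 0.008, 1]]]'

```text
time: 19.9
tcp_pos: [0.4805, 0.0665, 0.2335]
tool_rot: [[0.811, -0.03, 0.584], [-0.024, -1.0, -0.018], [0.584, 0.0, -0.812]]
force: [1.1, 3.5, -0.1]
width: 0.0109
```

```bash
python3 chk.py; python3 - <<'E'
from h import *
ims=[];box={"scene":(250,155,30,30),"top":(295,190,25,30)}
for n in("scene","top"):
    a=np.mean([save(n,f'pics/{n}9_{i}.png').astype(float) for i in range(4)],0).astype(np.uint8); cv2.imwrite(f'pics/{n}9.png',a[:,:,::-1])
    x,y,w,h=box[n]; k=13; c=cv2.resize(a[y:y+h,x:x+w,::-1],None,fx=k,fy=k,interpolation=2); ims.append(c)
    for r,yy,nm in((.116,-.126,"clip"),(.1,-.12,"ptr")):
        P=[v2w([.105-r*np.cos(t),yy,.095+r*np.sin(t)]) for t in(.8,.85,.9,.95)]; q=proj(n,P); print(n,nm,q.round(2).tolist(),"crop",((q-[x,y]+.5)*k).round(0).tolist())
    g=a.max(2).astype(float); s=a[y:y+h,x:x+w].max(2)
    m=(g[y:y+h,x:x+w]<60).astype(np.uint8); _,_,S,C=cv2.connectedComponentsWithStats(m); print("dark",[(S[i].tolist(),(C[i]+[x,y]).round(2).tolist()) for i in range(1,len(S)) if S[i,4]>4])
cv2.imwrite('pics/c9.png',np.hstack(ims))
E
```

```text
19.9 [0.4805 0.0665 0.2335] [ 1.1  3.5 -0.1] 0.0109
grasp pt viewer [-0.02536401 -0.00079024  0.2486885 ] angle 0.8673276520812712 rad 0.20153146808460082
scene clip [[274.42, 169.19], [273.3, 168.94], [272.13, 168.79], [270.91, 168.72]] crop [[324.0, 191.0], [309.0, 188.0], [294.0, 186.0], [278.0, 185.0]]
scene ptr [[273.23, 175.28], [272.26, 175.09], [271.25, 174.97], [270.19, 174.94]] crop [[308.0, 270.0], [296.0, 268.0], [283.0, 266.0], [269.0, 266.0]]
dark [([21, 11, 5, 7, 25], [272.64, 168.92])]
top clip [[309.9, 213.91], [310.09, 211.44], [310.27, 208.87], [310.45, 206.21]] crop [[200.0, 317.0], [203.0, 285.0], [205.0, 252.0], [207.0, 217.0]]
top ptr [[306.54, 209.24], [306.69, 207.13], [306.84, 204.95], [306.97, 202.69]] crop [[157.0, 257.0], [158.0, 229.0], [160.0, 201.0], [162.0, 171.0]]
dark [([5, 5, 3, 7, 14], [301.0, 198.21]), ([13, 16, 6, 9, 37], [310.59, 210.14])]
```

View pics/c9.png

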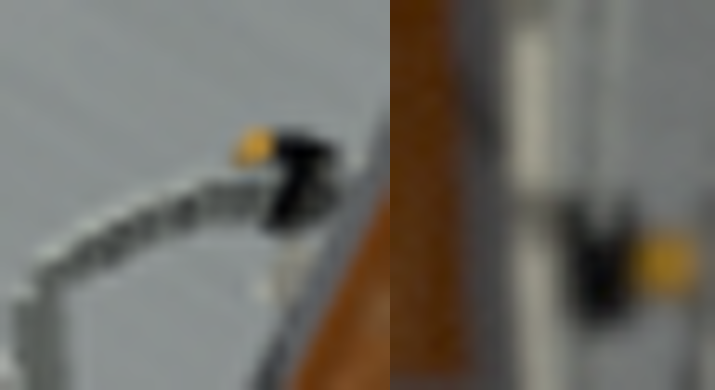

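Clip: dark centroids give 0.878 (scene) and 0.8755 (top). The pointer tab shows at scene crop (290,270), which is about 0.875. I'll measure the tab and the panel edge numerically.

```bash
python3 - <<'E'
from h import *
a=cv2.imread('pics/scene9.png')[:,:,::-1].astype(int); t=cv2.imread('pics/top9.png')[:,:,::-1].astype(int)
print("scene min-channel, cols 266..279, rows 170..181"); print(a[170:182,266:280].min(2))
print("top, cols 302..314 rows 198..218"); print(t[198:218,302:315].mean(2).astype(int))
for yy in(-.1155,-.120,-.124):
    for al in (.85,.9):
        c,s=np.cos(al),np.sin(al)
        # tab corners: 14 along radial? both ways
        print(yy,al,proj("scene",[v2w([.105-.1*c,yy,.095+.1*s])]).round(2).tolist())
E
```

```text
scene min-channel, cols 266..279, rows 170..181
[[ 81  80  75  73  79  20  10  35  47  55  85  93  88  56]
 [ 88  91  82  89  66  14  23  41  55  82  93  93  77  27]
 [121 119 120 117  69  50  57  81 100 103  92  88  55  17]
 [141 141 141 140 132 112 106 126 128  97  93  76  27  13]
 [138 139 140 139 138 132 124 128 115  90  88  55  16  16]
 [136 137 138 141 137 122 120 115 101  92  76  28  18  19]
 [136 136 135 145 143 118 119 107  90  88  56  19  24  24]
 [139 137 134 149 148 118 115 102  91  77  28  21  31  37]
 [139 140 137 140 141 120  97  91  89  56  17  22  35  48]
 [138 138 139 138 136 116  85  92  77  26  15  26  39  47]
 [138 137 138 141 131 103  91  89  55  15  16  26  39  42]
 [138 139 139 137 115  79  92  76  27  16  19  26  32  36]]
top, cols 302..314 rows 198..218
[[ 55  80 118 149 149 133 126 117 113 119 121 117 114]
 [ 49  75 115 148 151 133 125 116 112 120 122 117 115]
 [ 50  72 114 146 149 133 125 115 110 121 122 118 116]
 [ 55  72 113 148 148 132 126 113 110 119 123 119 116]
 [ 59  80 115 145 147 131 124 115 108 120 121 118 116]
 [ 65  79 110 136 137 127 119 109 1
[... 273 characters left out ...]
  38  42  36  44  70]
 [ 66  75 103 128 124 100  64  34  17  23  24  40  64]
 [ 65  76 105 136 137 108  68  32  17  16  21  42  66]
 [ 64  76 104 136 141 111  70  38  15  11  20  43  69]
 [ 64  73 102 133 140 114  73  39  16  10  26  44  71]
 [ 63  73  98 129 139 115  79  48  26  22  31  57  80]
 [ 65  70  94 126 138 120  93  64  44  45  56  74  95]
 [ 61  69  91 125 138 127 107  85  72  77  87  95 107]
 [ 62  68  91 123 139 130 116  98  94 103 107 110 113]
 [ 62  68  88 122 141 133 119 106 108 115 116 116 116]]
-0.1155 0.85 [[273.43, 175.88]]
-0.1155 0.9 [[272.42, 175.77]]
-0.12 0.85 [[272.26, 175.09]]
-0.12 0.9 [[271.25, 174.97]]
-0.124 0.85 [[271.23, 174.39]]
-0.124 0.9 [[270.21, 174.27]]
```

```bash
python3 - <<'E'
from h import *
def barpt(a,y): return v2w([.105-.2*np.cos(a),y,.095+.2*np.sin(a)])
def prof(im,n,a,y,lim=10,band=45):
    p,pa=proj(n,[barpt(a,y)])[0],proj(n,[barpt(a+.02,y),barpt(a-.02,y),barpt(a,y+.01)])
    ax=pa[2]-p; ax/=np.linalg.norm(ax); nr=np.array([-ax[1],ax[0]])
    s=np.arange(-lim,lim+.01,.25); q=p+s[:,None]*nr
    v=cv2.remap(im.max(2).astype(np.float32),q[:,0].astype(np.float32)[None],q[:,1].astype(np.float32)[None],1)[0]
    return s,v,(pa[0]-pa[1])@nr/.04
for f,n,a in(("scene0","scene",1.83),("top0","top",1.83),("scene8" if 0 else "s8","scene",.937),("scene9","scene",.867)):
    im=cv2.imread(f"pics/{f}.png")[:,:,::-1]
    for y in(-.042,-.034,-.026,-.018,.018,.026,.034,.042):
        s,v,k=prof(im,n,a,y); w=np.clip(60-v,0,None)*(abs(s)<6); r=(s[w>0].min(),s[w>0].max()) if w.any() else None
        c=(w*s).sum()/max(w.sum(),1e-6); print(f,y,"off px %.2f"%c,"px/rad %.1f"%k,"da %.3f"%(c/k),r,v[::8].astype(int).tolist())
# arm fit
from scipy.optimize import least_squares
G=np.array([[.11315,.29613,.13,-.991],[.04398,.28691,.353,-.936],[-.01471,.25713,.546,-.838],[-.02536,.24869,.584,-.812]])
f=lambda u:np.hypot(G[:,0]+u[1]*G[:,2]-u[0],G[:,1]+u[1]*G[:,3]-.095)-.2
r=least_squares(f,[.105,.001]); b=G[-1,:2]+r.x[1]*G[-1,2:]; print(r.x,f(r.x),np.arctan2(b[1]-.095,r.x[0]-b[0]))
E
```

```text
scene0 -0.042 off px 1.05 px/rad 80.4 da 0.013 (np.float64(-1.25), np.float64(3.5)) [136, 141, 143, 143, 115, 22, 17, 70, 82, 57, 66]
scene0 -0.034 off px 1.18 px/rad 80.7 da 0.015 (np.float64(-1.25), np.float64(3.75)) [143, 139, 143, 143, 111, 20, 15, 65, 77, 69, 67]
scene0 -0.026 off px 0.91 px/rad 81.0 da 0.011 (np.float64(-1.0), np.float64(2.75)) [142, 139, 143, 142, 113, 20, 17, 114, 93, 62, 72]
scene0 -0.018 off px 0.87 px/rad 81.2 da 0.011 (np.float64(-1.0), np.float64(2.75)) [141, 139, 142, 142, 119, 20, 21, 116, 110, 63, 74]
scene0 0.018 off px 0.83 px/rad 82.5 da 0.010 (np.float64(-1.0), np.float64(2.5)) [104, 85, 133, 141, 114, 20, 18, 165, 103, 58, 70]
scene0 0.026 off px 1.39 px/rad 82.8 da 0.017 (np.float64(-1.0), np.float64(4.0)) [144, 176, 210, 212, 155, 19, 17, 58, 103, 52, 64]
scene0 0.034 off px -1.40 px/rad 83.1 da -0.017 (np.float64(-5.75), np.float64(3.25)) [176, 127, 40, 13, 16, 27, 15, 84, 97, 57, 68]
scene0 0.042 off px 1.05 px/rad 83.4 da 0.013 (np.float64(-1.5), np.float64(3.25)) [92, 128, 176, 151, 81, 42, 27, 89, 96, 53, 63]
top0 -0.042 off px -0.14 px/ra
[... 2519 characters left out ...]
, 88, 98, 101, 100, 93, 85, 117, 127, 138, 145]
scene9 0.018 off px 0.75 px/rad 12.9 da 0.058 (np.float64(-1.25), np.float64(3.0)) [127, 123, 125, 121, 90, 11, 16, 98, 136, 148, 145]
scene9 0.026 off px 0.67 px/rad 12.9 da 0.052 (np.float64(-1.0), np.float64(2.5)) [150, 146, 148, 149, 125, 8, 19, 144, 147, 147, 145]
scene9 0.034 off px 0.70 px/rad 12.9 da 0.055 (np.float64(-1.25), np.float64(2.75)) [149, 146, 148, 148, 122, 8, 21, 136, 147, 145, 146]
scene9 0.042 off px 0.77 px/rad 13.0 da 0.059 (np.float64(-1.0), np.float64(2.75)) [150, 148, 149, 148, 128, 14, 16, 135, 147, 146, 144]
[0.10465594 0.00131229] [ 1.72848913e-05 -3.73042954e-05  2.11138051e-05 -8.39546846e-07] 0.8681354735155583
```

Summary of the angles:
- **Cover (arm geometry):** 0.868, with the hinge fit within 0.4 mm of nominal.
- **Clip (cameras):** 0.877, using the top view, whose bar check at 1.83 was off by about 0.

I'll raise the cover by about 0.008 rad.

>>> apply_moves --motion '[[[0, -0.003, 0, 0.006, -0.002, 0, 1], [0, -0.006, 0, 0.011, -0.003, 0, 1], [0, -0.006, 0, 0.011, -0.003, 0, 1], [0, -0.006, 0, 0.011, -0.003, 0, 1], [0, -0.006, 0, 0.011, -0.003, 0, 1]]]'

```text
time: 20.8
tcp_pos: [0.4824, 0.0665, 0.235]
tool_rot: [[0.814, -0.031, 0.58], [-0.025, -1.0, -0.018], [0.58, 0.0, -0.815]]
force: [-4.9, 1.1, 6.7]
width: 0.0109
```

```bash
python3 chk.py; python3 - <<'E'
from h import *
ims=[]
for n,(x,y,w,h,k) in {"scene":(235,145,120,100,4),"top":(190,170,130,110,0)}.items():
    a=save(n,f'pics/{n}10.png'); c=a[y:y+h,x:x+w,::-1]; ims.append(cv2.resize(c,(395,400),interpolation=2))
cv2.imwrite('pics/c10.png',np.hstack(ims))
im=cv2.imread('pics/top10.png'); m=(im[195:220,302:320].max(2)<60).astype(np.uint8); _,_,S,C=cv2.connectedComponentsWithStats(m); i=1+S[1:,4].argmax(); print("clip",C[i]+[302,195],S[i])
E
```

```text
20.8 [0.4824 0.0665 0.235 ] [-4.9  1.1  6.7] 0.0109
grasp pt viewer [-0.02338476 -0.0007553   0.25026548] angle 0.8798831291829483 rad 0.20146963478501884
clip [310.56756757 210.18918919] [ 6 11  6  9 37]
```

View pics/c10.png

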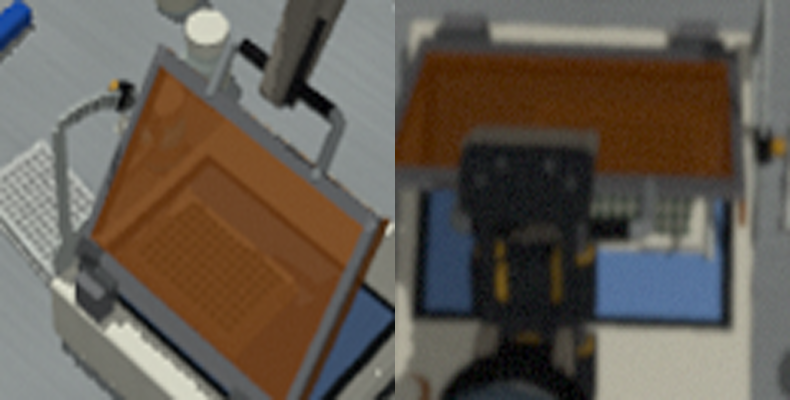

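The cover is held at about 0.88 and the clip hasn't moved (top pixel 310.6,210.2; before 310.6,210.1). The plate sits in its corner, and the bar shows right of the gripper in the top view. One numeric check of the bar there, then I'll hand in.

```bash
python3 - <<'E'
from h import *
im=cv2.imread('pics/top10.png').max(2).astype(np.float32)
bp=lambda a,y:v2w([.105-.2*np.cos(a),y,.095+.2*np.sin(a)])
for y in(-.042,-.036,-.03,-.024):
    p=proj("top",[bp(.88,y),bp(.9,y),bp(.86,y)]); s=np.arange(-7,7.1,.25)
    v=cv2.remap(im,np.full((1,len(s)),p[0,0],np.float32),(p[0,1]+s).astype(np.float32)[None],1)[0]
    w=np.clip(60-v,0,None)*(abs(s)<5); c=(w*s).sum()/w.sum(); k=(p[1,1]-p[2,1])/.04; print(y,"px/rad %.1f angle %.3f"%(k,.88+c/k),v[::4].astype(int))
E
```

```text
-0.042 px/rad -95.2 angle 0.881 [ 77  85  82  65  48  29  19  23  22  29  56  96 128 139 145]
-0.036 px/rad -95.2 angle 0.879 [ 80  87  86  72  53  29  23  20  19  28  52  92 125 139 147]
-0.03 px/rad -95.2 angle 0.875 [ 82  91  90  77  62  37  22  20  15  17  41  79 114 137 151]
-0.024 px/rad -95.3 angle 0.873 [64 76 80 75 60 34 24 18 15 21 32 49 62 78 81]
```

The top camera puts the cover at 0.873–0.881, the arm says 0.880, and the clip reads 0.877. These agree, so I'm handing in.

```bash
python3 -c "
from h import *
st();print(hand_in())"
```

```text
20.9 [0.4825 0.0665 0.2351] [-5.7  1.   5.8] 0.0105
the job is handed in; nothing more can be done
None
```

The plate is home in the corner, and I handed the job in at 20.9 s with the gripper still holding the cover at the index clip. No verdict is reported back.

- **Plate:** I pushed it in three steps: +x to the back stop (11 N), then -y to the side stop (18 N), then +x again (11 N). The clear picture after that shows no blue gap at either stop. The third push was the last seating check. The side stop was not pushed again after it.
- **Cover:** I swung it from fully open without letting go of the bar. At the end the arm geometry gives about 0.880 rad and the top camera 0.873–0.881. The clip reads about 0.877 and did not move (about 0.05 px between pictures).

**Checks that were weak or disagreed:**
- The pointer tab was too small and blurred to measure directly. A rough reading gave 0.875–0.89, so the alignment rests on the bar and clip angles.
- The scene camera barely sees the cover's motion at this angle. Its reading there was 0.05–0.06 rad higher than the arm's, and I set it aside.
- About 8 N of push along the cover remained in the grip at hand-in, which is harmless.

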